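Stack a stack-nest tote on the tote of pegs

ROBOT

A 7-joint arm with a two-finger parallel gripper is mounted at the origin on a cart in front of the work surface, level with it; the furniture and walls round the work are solid. World frame = base frame: x ahead of the robot, y to its left, z up, the work surface at z = 0. Lengths are in m, angles in rad, forces in N, time in s.
With the tool pointing down it reaches from about 0.425 to 0.875 m from the base axis. Payload 4.7 kg.
Tool frame: the origin (TCP) lies where the fingers leave the gripper's body, on its centre line; the fingertips stand 70 mm ahead of it and the grasp point (between the pads) lies 51 mm ahead of it; z points along the fingers, y is the line along which they close (so a half turn about z gives the same grasp; the last joint's range is limited). The gripper opens to 87 mm and grips with 3 to 60 N. Pads are 19 mm wide; open, the fingers measure 117 mm over their backs; the gripper's body (75 mm by 190 mm) begins 51 mm behind the grasp point.
Start: joints at [1.354, 0.321, -0.07, 1.45, 0.023, 1.371, -0.057], TCP at [0.149, -0.633, 0.292] pointing down, gripper open.
Joint ranges: [-2.86, 2.86], [-0.3, 2.09], [-1.38, 1.24], [0.06, 2.45], [-1.56, 4.7], [0.09, 2.05], [-2.69, 2.69]. Speed limits (rad/s): [2.57, 2.57, 3.14, 3.14, 3.14, 3.14, 3.14].

INTERFACE

Orientations are given as a rotation vector (axis times angle).
In Python, from bench import ctrl gives the robot as it stands.
- The arm moves only by the tool drive_tool, never from a script. Its argument "motion" is a list of rows, each a list of 3 entries, a list of its own where there are three numbers: the shift along the tool's x, y, z in cm, then the turn, a rotation vector about the tool's x, y, z in degrees, then the opening, from -1 (shut) to 1 (fully open). In form: [[[x, y, z], [ax, ay, az], claw], ...]. A call has 1 to 12 rows; each row shifts and turns the commanded pose from where the row before left it, along the tool's axes as they then stand; what a row does not reach is not made up. A row lasts 1/8 s, in which the tool goes at most 62.5 mm and 10.7 degrees, less where a joint would pass 70% of its speed; a pose out of reach is approached as far as the arm can. A call with a gripper value outside its range is refused whole. The fingers move at their own pace and stop on an object; "force" is the grip in N (left out, the last holds). Time passes only in rows, so rows that do not move let the fingers close. It gives the time, the measured TCP pose, the force, the opening and the grip force at its end, in the units of the state.
- ctrl.get_state(): the state, without advancing time (a new reading comes with each control period).
- ctrl.get_image(name): name is "scene" or "top"; returns the picture (400x640x3 uint8, red, green, blue); there is no depth.
- ctrl.calibration(name): a dict with "K" (3x3 intrinsics, pixels), "distortion" ([k1, k2, p1, p2, k3] as OpenCV has them; the pictures are not rectified), "origin" and "attitude" of the camera in the world. Camera axes: x right, y up, looking along -z (the intrinsics and any distortion apply to the point x, -y, -z); pixel columns grow to the right and rows downward; lengths in m; the calibration is good to about 2 mm. A picture is of the moment at which its call begins. calibration takes no time and is no camera call.
- ctrl.close_job(): hands the job in; it is judged then, once.
The state is a dict: "time": time; "joint_positions": joint angles; "qd": joint speeds; "joint_torque": joint torques, N m; "position": TCP position; "tool_rot": TCP orientation; "ft_force": force on the tool from outside, world axes, zero at the start; "torque": the same for the moment, N m; "grip_width": opening from 0.0 (shut) to 1.0 (fully open); "grip_force": force on a finger pad.
Only numpy, scipy, OpenCV 4.12 (cv2) and the standard library are available. Lean on these libraries where they do the work, as an engineer would, in place of code of your own. Each camera call takes 0.05 s, during which the arm holds its last target. There are 200 camera calls.

TASK

Stack the empty tote squarely on top of the tote that holds the clothes pegs. They are stack-nest totes: turn the empty one end for end against the other, its low, cut-out front over the other's high back, so that its feet stand on the peg tote's rim and it sits level at full height instead of nesting down into it. Leave the peg tote where it stands and do not disturb the small plain tray.

Things in the scene. Friction and masses are not known exactly. Their poses are not given: they have to be found in the camera images.
- tote: Empty grey plastic tote, 150 g, 150 (x) x 66 (y) x 58 mm high, open above. Origin: centre of underside. +x end: low front (32 mm gap in wall and rim, 24 mm high there); -x end: full-height back. Long sides carry rim bands, 66 mm across their upright outer faces, z 46 to 58 mm. It balances when gripped across the bands at x = 0. Tapered: underside 120 x 35 mm, mouth 49 mm wide inside.
- tote_front (a point): Low front end of the empty tote: 70 mm from its origin along +x, 40 mm up. Each side has hollow columns at x = -26 and +52 mm with feet, soles 6 mm above the underside. Same way round as the peg tote, the feet drop into its columns and it nests (undersides 34 mm apart); turned 180 degrees they stand on its rim (undersides 52 mm apart, 6 mm of play sideways).
- peg_tote: The tote to stack upon, loose on the worktop, 300 g, with three wooden clothes pegs in the bottom (up to 27 mm above its underside). Same shape, size, colour and axes as the empty tote: origin at the centre of the underside, +x towards its low front, rim top 58 mm up.
- tray: A bystander: plain grey straight-sided open tray without feet or columns, 100 x 66 x 40 mm, loose. Origin: centre of the underside.

How it is judged:
By the outcome, as a careful person would: the job done as asked, in the order asked, and still so for the second after the job is handed in, with the robot touching nothing.
It also fails if it takes over 35 s, if anything falls off the work surface, if the arm or the gripper's body presses on something with over 40 N, if the wrist force passes 120 N, or if a joint passes its speed limit or range.

## Working session

There is one attempt and no reset: what is moved stays moved. The work goes in short steps, Python scripts to look and compute and a tool call to move; the robot and the scene stay as the last step left them, time stands still between calls to the robot, and variables do not carry over. Pictures are saved under pics/ and viewed, at most 10 in all, crops included, and the job is handed in when it is done.

Besides the shell and the picture viewer there is one more tool, called after ">>>" as name([rows], argument=value, ...), one row to a line, values as JSON. drive_tool: Moves the arm, as the interface text tells. Its arguments: {"type":"object","properties":{"motion":{"type":"array","items":{"type":"array"}},"force":{"type":"number"}},"required":["motion"]}

```bash
mkdir -p pics
python3 - <<'E'
from bench import ctrl
import cv2
for n in ("top","scene"):
    cv2.imwrite(f"pics/{n}0.png",ctrl.get_image(n)[:,:,::-1])
    c=ctrl.calibration(n);print(n,c)
print(ctrl.get_state())
E
```

```text
top {'K': array([[391.68827752,   0.        , 320.64254977],
       [  0.        , 391.68827752, 194.62736626],
       [  0.        ,   0.        ,   1.        ]]), 'distortion': array([-0.01391603,  0.        ,  0.        ,  0.        ,  0.        ]), 'origin': array([ 0.38930437, -0.12012268,  0.92400163]), 'attitude': array([ 0.07358642, -0.06441473, -1.55748132])}
scene {'K': array([[388.01684187,   0.        , 317.19565704],
       [  0.        , 388.01684187, 204.07618148],
       [  0.        ,   0.        ,   1.        ]]), 'distortion': array([0.00721162, 0.        , 0.        , 0.        , 0.        ]), 'origin': array([0.04531283, 0.4293739 , 0.65988659]), 'attitude': array([ 0.38102895, -1.04605776, -2.2859654 ])}
{'time': 0.1, 'joint_positions': array([ 1.35409889,  0.32176399, -0.07008462,  1.45154471,  0.02260959,
        1.37080425, -0.05690014]), 'qd': array([ 0.00054368, -0.00161329, -0.00288801, -0.00289342,  0.00168516,
        0.00026622, -0.00026637]), 'joint_torque': array([-8.88548529e-04, -4.92572844e+01, -4.06174343e-01, -3.13396990e+01,
       -6.41976041e-02,  3.95267573e-02,  6.97266364e-05]), 'position': array([ 0.1485608 , -0.63241132,  0.29126513]), 'tool_rot': array([-3.11899666e+00, -3.61580866e-01,  4.72456398e-04]), 'ft_force': array([-0.50787651, -0.02755114, -0.63373621]), 'torque': array([-0.01615202, -0.05027393, -0.00392254]), 'grip_force': 0.0, 'grip_width': 1.0020984943593239}
```

View pics/top0.png

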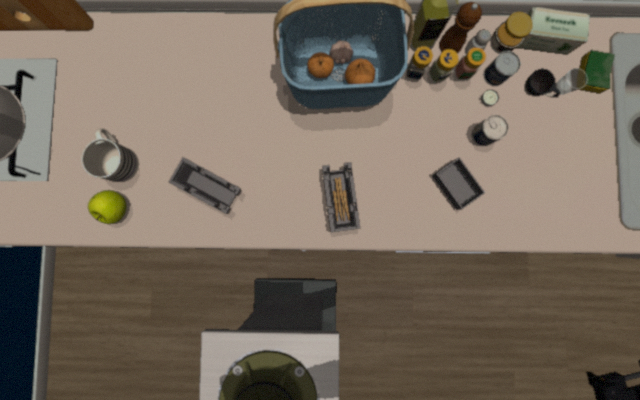

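View pics/scene0.png

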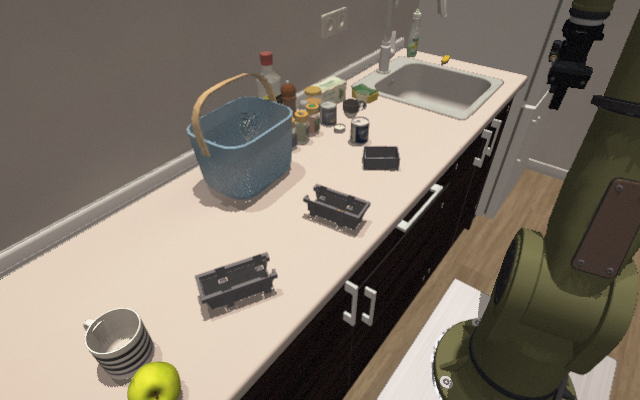

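The top view shows the empty tote near (205,186), the peg tote at (340,198) and the tray at (457,184). I'll zoom in to find which ends are the low fronts.

Run:
```python
import cv2,numpy as np
t=cv2.imread("pics/top0.png");s=cv2.imread("pics/scene0.png")
f=lambda im,x,y:cv2.resize(im[y:y+75,x:x+100],(400,300),interpolation=cv2.INTER_CUBIC)
cv2.imwrite("pics/z.png",np.vstack([np.hstack([f(t,155,148),f(t,290,160)]),np.hstack([f(s,187,245),f(s,287,170)])]))
```

```text
(no output)
```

View pics/z.png

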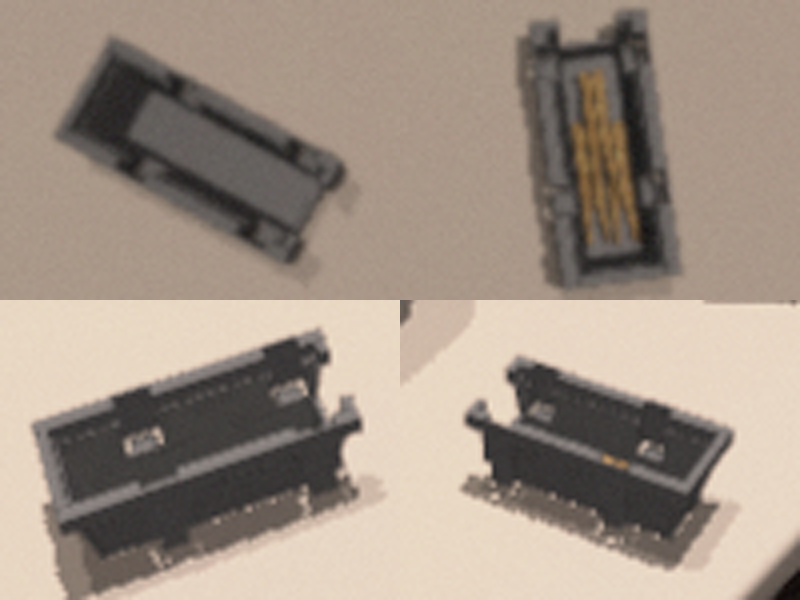

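Both low fronts are visible. The empty tote's front is at about (236,203) in the top view (lower right), and the peg tote's front is at the top, at about (337,164), away from the robot. Next I fit the poses from the rim corners in both cameras.

```bash
cat > h.py <<'E'
import numpy as np,cv2
from bench import ctrl
from scipy.spatial.transform import Rotation as R
from scipy.optimize import least_squares
CAL={n:ctrl.calibration(n) for n in("top","scene")}
def proj(n,P):
    c=CAL[n];M=np.diag([1,-1,-1])@R.from_rotvec(c["attitude"]).as_matrix().T
    return cv2.projectPoints(np.atleast_2d(P).astype(float),cv2.Rodrigues(M)[0],-M@c["origin"],c["K"],c["distortion"])[0][:,0]
# corners: back-left(+y), back-right, front-left, front-right
C=np.array([[-.075,.033,.058],[-.075,-.033,.058],[.075,.033,.058],[.075,-.033,.058]])
def world(p,z=0,C=C): return C@R.from_euler("z",p[2]).as_matrix().T+[p[0],p[1],z]
def fit(obs,p0,z=0):
    f=lambda p:np.concatenate([(proj(n,world(p,z))-o).ravel() for n,o in obs.items()])
    r=least_squares(f,p0,loss="soft_l1");return r.x,f(r.x).reshape(-1,2)
E
python3 - <<'E'
from h import *
z=lambda o,a:(np.array(a)+.5)/4-.5+o
E_={"top":z((155,148),[(112,37),(57,135),(345,170),(298,262)]),"scene":z((187,245),[(35,128),(62,220),(325,30),(358,100)])}
P_={"top":z((290,160),[(168,280),(280,275),(130,22),(248,10)]),"scene":z((287,170),[(290,190),(332,132),(68,110),(118,58)])}
for nm,o,p0 in(("empty",E_,(.4,.15,-2)),("peg",P_,(.4,-.16,0))):
    for sub in({"top":o["top"]},{"scene":o["scene"]},o):
        p,r=fit(sub,p0);print(nm,p.round(4),"yawdeg",np.degrees(p[2]).round(1));
    print(r.round(1).tolist())
s=ctrl.get_state();print(R.from_rotvec(s["tool_rot"]).as_matrix().round(3))
print(proj("top",[[.5,0,0],[.6,0,0],[.5,.1,0]]))
E
```

```text
empty [ 0.4843  0.1436 -2.0456] yawdeg -117.2
empty [ 0.4833  0.1457 -2.0347] yawdeg -116.6
empty [ 0.4842  0.1444 -2.0399] yawdeg -116.9
[[0.1, -0.2], [-0.6, 1.2], [0.3, -2.7], [-2.2, 0.5], [-0.1, -2.4], [0.3, -0.2], [-0.8, -2.1], [1.9, 2.6]]
peg [ 0.4624 -0.1601  0.1328] yawdeg 7.6
peg [ 0.4611 -0.1589  0.1481] yawdeg 8.5
peg [ 0.462 -0.16   0.138] yawdeg 7.9
[[-1.0, 2.4], [0.8, -0.1], [-0.0, 0.0], [-0.2, -0.6], [-0.6, 0.5], [0.9, -1.2], [-0.8, 0.0], [0.5, -1.3]]
[[ 0.973  0.229 -0.   ]
 [ 0.229 -0.973  0.002]
 [-0.    -0.002 -1.   ]]
[[272.75682437 181.81830271]
 [273.73470252 140.44206039]
 [230.80271372 181.33240262]]
```

>>> drive_tool([
  [[3.6, -2.2, 0], [0, 0, 0], 1],
  [[3.6, -2.2, 0], [0, 0, 0], 1],
  [[3.6, -2.2, 0], [0, 0, 0], 1],
  [[3.6, -2.2, 0], [0, 0, 0], 1],
  [[3.6, -2.2, 0], [0, 0, 0], 1],
  [[3.6, -2.2, 0], [0, 0, 0], 1],
  [[3.6, -2.2, 0], [0, 0, 0], 1],
  [[3.6, -2.2, 0], [0, 0, 0], 1],
  [[3.6, -2.2, 0], [0, 0, 0], 1],
  [[3.6, -2.2, 0], [0, 0, 0], 1],
])

```text
time: 1.35
position: [0.4494, -0.3351, 0.2919]
tool_rot: [-3.12, -0.361, 0.001]
ft_force: [-0.2, 0.7, 0.1]
grip_width: 0.999
grip_force: 0.0
```

>>> drive_tool([
  [[1.4, -4.6, 0], [0, 0, 0], 1],
  [[1.4, -4.6, 0], [0, 0, 0], 1],
  [[1.4, -4.6, 0], [0, 0, 0], 1],
  [[1.4, -4.6, 0], [0, 0, 0], 1],
  [[1.4, -4.6, 0], [0, 0, 0], 1],
  [[1.4, -4.6, 0], [0, 0, 0], 1],
  [[1.4, -4.6, 0], [0, 0, 0], 1],
  [[1.4, -4.6, 0], [0, 0, 0], 1],
  [[1.4, -4.6, 0], [0, 0, 0], 1],
  [[1.4, -4.6, 0], [0, 0, 0], 1],
  [[0, 0, 0], [0, 0, 0], 1],
])

```text
time: 2.72
position: [0.4788, 0.1482, 0.2922]
tool_rot: [-3.117, -0.374, 0.0]
ft_force: [0.9, 0.0, 0.6]
grip_width: 1.0
grip_force: 0.0
```

>>> drive_tool([
  [[0, 0, 2], [0, 0, -10], 1],
  [[0, 0, 2], [0, 0, -10], 1],
  [[0, 0, 2], [0, 0, -10], 1],
  [[0, 0, 2], [0, 0, -10], 1],
  [[0, 0, 2], [0, 0, -10], 1],
  [[0, 0, 0], [0, 0, 0], 1],
  [[0, 0, 0], [0, 0, 0], 1],
])

```text
time: 3.6
position: [0.4802, 0.1431, 0.1928]
tool_rot: [2.678, 1.642, 0.001]
ft_force: [1.4, -0.1, 0.0]
grip_width: 1.002
grip_force: 0.0
```

```bash
cat >> h.py <<'E'
def goto(p,z):
    "shift (cm) and turn (deg) in tool axes to TCP (p0,p1,z), tool x at yaw p[2]"
    s=ctrl.get_state();M=R.from_rotvec(s["tool_rot"]).as_matrix()
    T=R.from_euler("z",p[2]).as_matrix()@np.diag([1,-1,-1.])
    print("pos",s["position"].round(4),"shift cm",(100*M.T@(np.array([p[0],p[1],z])-s["position"])).round(2),"turn",np.degrees(R.from_matrix(M.T@T).as_rotvec()).round(2),"F",s["ft_force"].round(1),"w",round(s["grip_width"],3),"gf",round(s["grip_force"],1),"t",s["time"])
E
python3 - <<'E'
from h import *
goto((.4842,.1440,-2.040+np.pi),.19)
cv2.imwrite("pics/a.png",ctrl.get_image("scene")[150:390,120:440,::-1].repeat(2,0).repeat(2,1))
E
```

```text
pos [0.4802 0.1431 0.1928] shift cm [0.26 0.31 0.28] turn [ 0.03 -0.   -0.1 ] F [ 1.4 -0.1  0. ] w 1.002 gf 0.0 t 3.6
```

View pics/a.png

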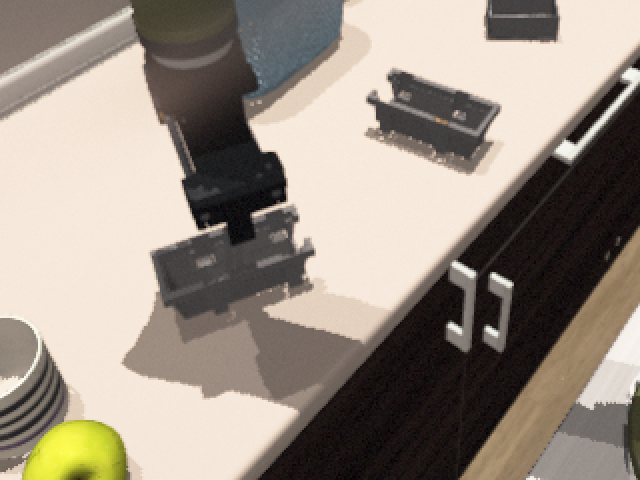

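The scene view shows the gripper over the middle of the empty tote, with a finger at about (240,228) in the crop. The tote, peg tote and tray haven't moved. I descend and grip.

>>> drive_tool([
  [[0.3, 0.3, 0], [0, 0, 0], 1],
  [[0, 0, 2], [0, 0, 0], 1],
  [[0, 0, 2], [0, 0, 0], 1],
  [[0, 0, 2], [0, 0, 0], 1],
  [[0, 0, 2], [0, 0, 0], 1],
  [[0, 0, 1], [0, 0, 0], 1],
  [[0, 0, 0], [0, 0, 0], 1],
  [[0, 0, 0], [0, 0, 0], 1],
], force=15)

```text
time: 4.65
position: [0.4843, 0.1451, 0.1027]
tool_rot: [2.675, 1.647, 0.001]
ft_force: [-0.7, 0.2, -0.3]
grip_width: 1.003
grip_force: 0.0
```

>>> drive_tool([
  [[0, 0, 0], [0, 0, 0], 0.5],
  [[0, 0, 0], [0, 0, 0], 0.3],
  [[0, 0, 0], [0, 0, 0], 0.3],
  [[0, 0, 0], [0, 0, 0], 0.3],
  [[0, 0, 0], [0, 0, 0], 0.3],
  [[0, 0, 0], [0, 0, 0], 0.3],
], force=15)

```text
time: 5.4
position: [0.484, 0.1449, 0.1024]
tool_rot: [2.675, 1.647, -0.0]
ft_force: [-1.5, -0.1, 3.7]
grip_width: 0.756
grip_force: 15.0
```

The opening reads 0.756, which is 66 mm and matches the bands. Now I lift the tote and move it near the peg tote.

>>> drive_tool([
  [[0, 0, -1], [0, 0, 0], 0.3],
  [[0, 0, -2], [0, 0, 0], 0.3],
  [[0, 0, -3], [0, 0, 0], 0.3],
  [[0, 0, -3], [0, 0, 0], 0.3],
  [[0, 0, -3], [0, 0, 0], 0.3],
  [[0, 0, 0], [0, 0, 0], 0.3],
  [[0, 0, 0], [0, 0, 0], 0.3],
])

```text
time: 6.28
position: [0.4835, 0.1447, 0.2219]
tool_rot: [2.675, 1.646, -0.001]
ft_force: [0.3, 0.2, -1.7]
grip_width: 0.758
grip_force: 15.0
```

>>> drive_tool([
  [[0, 0, 0], [0, 0, 9.2], 0.3],
  [[0, 0, 0], [0, 0, 9.2], 0.3],
  [[0, 0, 0], [0, 0, 9.2], 0.3],
  [[0, 0, 0], [0, 0, 9.2], 0.3],
  [[0, 0, 0], [0, 0, 9.2], 0.3],
  [[0, 0, 0], [0, 0, 9.2], 0.3],
  [[0, 0, 0], [0, 0, 0], 0.3],
  [[0, 0, 0], [0, 0, 0], 0.3],
])

```text
time: 7.28
position: [0.4835, 0.1448, 0.2215]
tool_rot: [-3.134, -0.224, 0.002]
ft_force: [-0.5, 0.1, -1.8]
grip_width: 0.755
grip_force: 15.0
```

Run:
```python
from h import *
goto((.4620,-.1600,.138),.222)
t=ctrl.get_image("top");s=ctrl.get_image("scene")
cv2.imwrite("pics/b_t.png",t[:,:,::-1]);cv2.imwrite("pics/b_s.png",s[:,:,::-1])
f=lambda im,x,y:cv2.resize(im[y:y+120,x:x+160,::-1],(640,480),interpolation=cv2.INTER_CUBIC)
cv2.imwrite("pics/b.png",f(s,150,170))
```

```text
pos [0.4835 0.1448 0.2215] shift cm [-6.46 29.87 -0.04] turn [-0.01  0.08  0.28] F [-0.5  0.1 -1.8] w 0.755 gf 15.0 t 7.275
```

View pics/b.png

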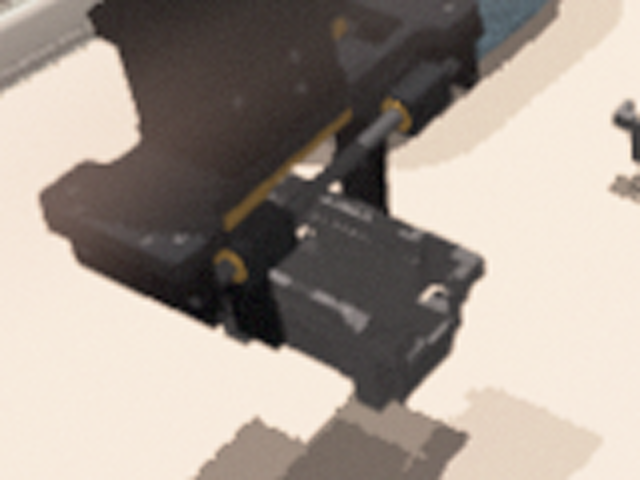

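The tote hangs level in the grip with its front toward the robot: near front corner at about (385,395) in the crop, far one at (485,265). I overlay the model to check the in-hand offset.

Run:
```python
from h import *
s=ctrl.get_state();M=R.from_rotvec(s["tool_rot"]).as_matrix();th=np.arctan2(M[1,0],M[0,0])
p=(s["position"][0],s["position"][1],th+np.pi);z=s["position"][2]-.1025
# foot corners etc
im={}
for n,(x,y) in(("scene",(165,190)),("top",(160,140))):
    a=cv2.imread(f"pics/b_{n[0]}.png")[y:y+100,x:x+100];a=cv2.resize(a,(400,400),interpolation=cv2.INTER_CUBIC)
    q=(proj(n,world(p,z))-(x,y)+.5)*4
    u=(proj(n,world(p,z,C*[.8,.53,0]))-(x,y)+.5)*4
    for k,col in((q,(0,0,255)),(u,(0,255,0))):
        cv2.polylines(a,[k[[0,1,3,2]].astype(np.int32)],True,col,1)
    im[n]=a;print(n,(q).round().tolist())
cv2.imwrite("pics/b2.png",np.hstack([im["scene"],im["top"]]))
```

```text
scene [[173.0, 67.0], [72.0, 151.0], [430.0, 176.0], [337.0, 275.0]]
top [[158.0, -5.0], [23.0, 12.0], [189.0, 301.0], [52.0, 319.0]]
```

View pics/b2.png

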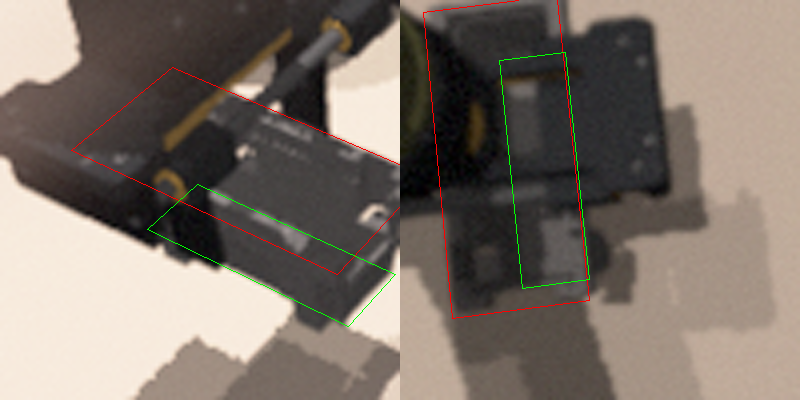

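The rim overlay agrees with the picture within about 2 mm (back at (424,12), front at (452,318)), so the tote is centred in the grip. Carrying it over the peg tote.

>>> drive_tool([
  [[-0.4, 1.7, 0], [0, 0, 0.3], 0.3],
  [[-0.8, 3.7, 0], [0, 0, 0], 0.3],
  [[-0.8, 3.7, 0], [0, 0, 0], 0.3],
  [[-0.8, 3.7, 0], [0, 0, 0], 0.3],
  [[-0.8, 3.7, 0], [0, 0, 0], 0.3],
  [[-0.8, 3.7, 0], [0, 0, 0], 0.3],
  [[-0.8, 3.7, 0], [0, 0, 0], 0.3],
  [[-0.8, 3.7, 0], [0, 0, 0], 0.3],
  [[-0.5, 2.2, 0], [0, 0, 0], 0.3],
  [[0, 0, 0], [0, 0, 0], 0.3],
  [[0, 0, 0], [0, 0, 0], 0.3],
  [[0, 0, 0], [0, 0, 0], 0.3],
])

```text
time: 8.88
position: [0.4599, -0.1578, 0.2222]
tool_rot: [-3.134, -0.215, -0.0]
ft_force: [0.1, -0.0, -1.6]
grip_width: 0.754
grip_force: 15.0
```

Run:
```python
from h import *
goto((.4620,-.1600,.138),.175)
s=ctrl.get_state();M=R.from_rotvec(s["tool_rot"]).as_matrix();th=np.arctan2(M[1,0],M[0,0])
p=(s["position"][0],s["position"][1],th+np.pi);z=s["position"][2]-.1025
L=[]
for n,(x,y) in(("scene",(275,125)),("top",(290,145))):
    a=ctrl.get_image(n)[y:y+100,x:x+100,::-1];a=cv2.resize(a,(400,400),interpolation=cv2.INTER_CUBIC)
    for q,zz,col in((p,z,(0,0,255)),((.462,-.16,.138),0,(0,255,0))):
        cv2.polylines(a,[((proj(n,world(q,zz))-(x,y)+.5)*4).astype(np.int32)[[0,1,3,2]]],True,col,1)
    L.append(a)
cv2.imwrite("pics/c.png",np.hstack(L))
```

```text
pos [ 0.4599 -0.1578  0.2222] shift cm [0.18 0.25 4.72] turn [-0.01 -0.   -0.04] F [ 0.1 -0.  -1.6] w 0.754 gf 15.0 t 8.875
```

View pics/c.png

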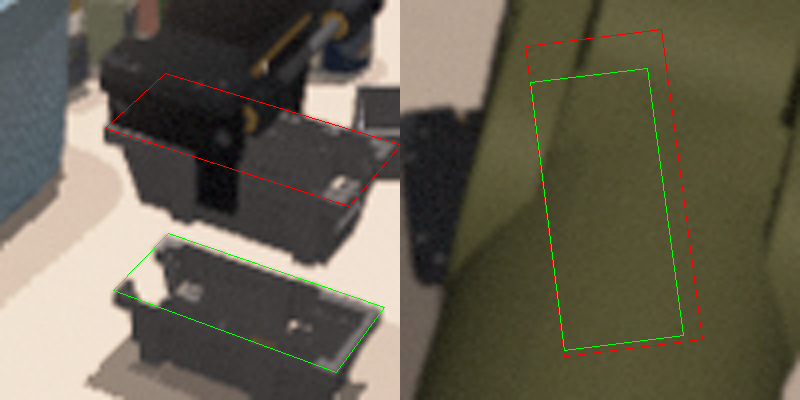

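The overlays fit: held tote in red with its low front column at (340,185), peg tote in green with its front at (113,290). So it is end for end, about 2 mm off. I correct that and descend.

>>> drive_tool([
  [[0.2, 0.25, 0], [0, 0, 0], 0.3],
  [[0, 0, 1.5], [0, 0, 0], 0.3],
  [[0, 0, 1.5], [0, 0, 0], 0.3],
  [[0, 0, 1.5], [0, 0, 0], 0.3],
  [[0, 0, 1], [0, 0, 0], 0.3],
  [[0, 0, 0.5], [0, 0, 0], 0.3],
  [[0, 0, 0], [0, 0, 0], 0.3],
  [[0, 0, 0], [0, 0, 0], 0.3],
])

```text
time: 9.98
position: [0.4623, -0.1615, 0.1627]
tool_rot: [3.134, 0.212, 0.001]
ft_force: [0.8, 0.4, -1.2]
grip_width: 0.76
grip_force: 15.0
```

>>> drive_tool([
  [[0, 0, 0.2], [0, 0, 0], 0.3],
  [[0, 0, 0.2], [0, 0, 0], 0.3],
  [[0, 0, 0.2], [0, 0, 0], 0.3],
  [[0, 0, 0], [0, 0, 0], 0.3],
  [[0, 0, 0], [0, 0, 0], 0.3],
])

```text
time: 10.6
position: [0.462, -0.1613, 0.1562]
tool_rot: [3.134, 0.212, 0.0]
ft_force: [-0.1, -0.2, -0.2]
grip_width: 0.756
grip_force: 15.0
```

Run:
```python
from h import *
goto((.4620,-.1600,.138),.1545)
n,(x,y)="scene",(275,135)
s=ctrl.get_state();a=ctrl.get_image(n)[y:y+100,x:x+100,::-1];a=cv2.resize(a,(600,600),interpolation=cv2.INTER_CUBIC)
for q,zz,col in(((*s["position"][:2],.138+np.pi),s["position"][2]-.1025,(0,0,255)),((.462,-.16,.138),0,(0,255,0))):
    cv2.polylines(a,[((proj(n,world(q,zz))-(x,y)+.5)*6).astype(np.int32)[[0,1,3,2]]],True,col,1)
cv2.imwrite("pics/d.png",a)
```

```text
pos [ 0.462  -0.1613  0.1562] shift cm [ 0.02 -0.13  0.17] turn [ 0.   -0.   -0.18] F [-0.1 -0.2 -0.2] w 0.756 gf 15.0 t 10.6
```

View pics/d.png

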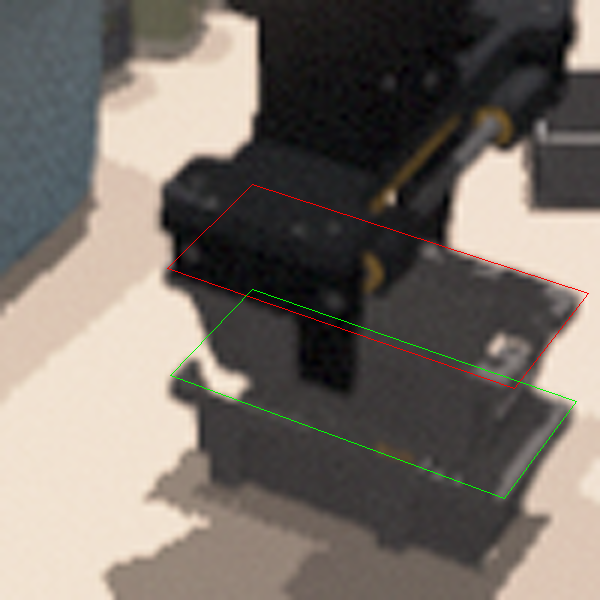

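The scene shows the held tote (red) sitting just above the peg tote (green), aligned and level, with the force starting to unload. I ease it down the last millimetres.

>>> drive_tool([
  [[0, -0.1, 0], [0, 0, -0.2], 0.3],
  [[0, 0, 0.1], [0, 0, 0], 0.3],
  [[0, 0, 0.1], [0, 0, 0], 0.3],
  [[0, 0, 0], [0, 0, 0], 0.3],
  [[0, 0, 0], [0, 0, 0], 0.3],
])

```text
time: 11.28
position: [0.4619, -0.1605, 0.1544]
tool_rot: [3.134, 0.217, 0.0]
ft_force: [-1.1, -0.3, 1.5]
grip_width: 0.755
grip_force: 15.0
```

>>> drive_tool([
  [[0, 0, 0.1], [0, 0, 0], 0.3],
  [[0, 0, 0], [0, 0, 0], 0.3],
  [[0, 0, 0], [0, 0, 0], 0.3],
])

```text
time: 11.65
position: [0.4619, -0.1604, 0.1543]
tool_rot: [3.133, 0.217, -0.0]
ft_force: [-3.3, 1.8, 9.2]
grip_width: 0.751
grip_force: 15.0
```

There is firm contact at z = 0.1543, so the underside is 52 mm up, which is full stacking height. I relieve the load, open slowly and retreat upward.

>>> drive_tool([
  [[0, 0, -0.1], [0, 0, 0], 0.3],
  [[0, 0, 0], [0, 0, 0], 0.3],
  [[0, 0, 0], [0, 0, 0], 0.55],
  [[0, 0, 0], [0, 0, 0], 0.65],
  [[0, 0, 0], [0, 0, 0], 0.8],
  [[0, 0, 0], [0, 0, 0], 1],
  [[0, 0, 0], [0, 0, 0], 1],
  [[0, 0, 0], [0, 0, 0], 1],
])

```text
time: 12.65
position: [0.4618, -0.1604, 0.1542]
tool_rot: [3.134, 0.217, 0.0]
ft_force: [-0.3, -1.1, 0.8]
grip_width: 0.996
grip_force: 0.0
```

>>> drive_tool([
  [[0, 0, -1], [0, 0, 0], 1],
  [[0, 0, -2], [0, 0, 0], 1],
  [[0, 0, -3], [0, 0, 0], 1],
  [[0, 0, -3], [0, 0, 0], 1],
  [[0, 0, -3], [0, 0, 0], 1],
  [[0, -4, -1], [0, 0, 0], 1],
  [[0, -4, 0], [0, 0, 0], 1],
  [[0, -4, 0], [0, 0, 0], 1],
  [[0, -4, 0], [0, 0, 0], 1],
  [[0, -4, 0], [0, 0, 0], 1],
  [[0, -4, 0], [0, 0, 0], 1],
  [[0, 0, 0], [0, 0, 0], 1],
])

```text
time: 14.15
position: [0.4283, 0.0808, 0.2852]
tool_rot: [3.133, 0.227, 0.002]
ft_force: [0.6, -0.9, 0.1]
grip_width: 0.999
grip_force: 0.0
```

Run:
```python
from h import *
L=[];pk=(.462,-.16,.138);up=(.462,-.16,.138+np.pi)
for n,(x,y) in(("scene",(275,125)),("top",(290,145))):
    a=ctrl.get_image(n);cv2.imwrite(f"pics/e_{n}.png",a[:,:,::-1]);a=a[y:y+100,x:x+100,::-1];a=cv2.resize(a,(400,400),interpolation=cv2.INTER_CUBIC)
    b=a.copy()
    for q,zz,col in((up,.052,(0,0,255)),(pk,0,(0,255,0))):
        cv2.polylines(b,[((proj(n,world(q,zz))-(x,y)+.5)*4).astype(np.int32)[[0,1,3,2]]],True,col,1)
    L.append(b)
cv2.imwrite("pics/e.png",np.hstack(L))
a=cv2.imread("pics/top0.png");b=cv2.imread("pics/e_top.png");print("tray diff",cv2.absdiff(a,b)[155:215,425:490].mean())
```

```text
tray diff 16.493076923076924
```

View pics/e.png

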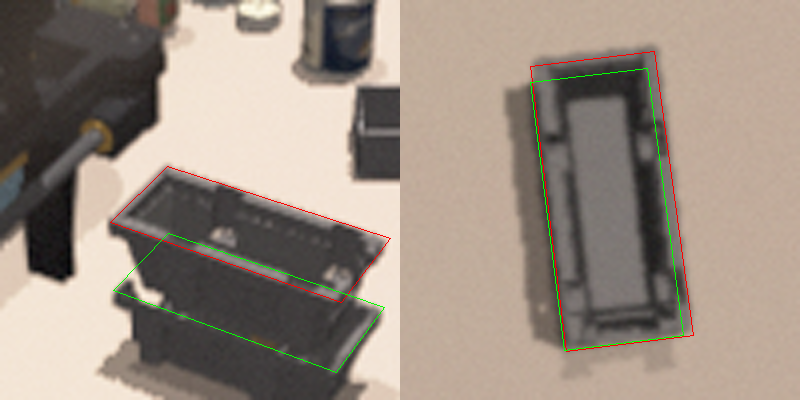

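The stack is square: the empty tote's rim (red) sits at the predicted full height, turned end for end, and the peg tote (green) hasn't moved. The arm went nowhere near the tray. Handing in.

```bash
python3 -c "
from bench import ctrl
print(ctrl.close_job())"
```

```text
the job is handed in; nothing more can be done
None
```

The empty tote now stands on the peg tote, turned end for end, level and at full height (undersides 52 mm apart); in the last pictures the peg tote had not moved, and the arm never went near the tray. The job was handed in at about 14 s; no verdict was shown.

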